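# Open the ratchet stop of a disc rack

## Robot

A 7-joint arm with a two-finger parallel gripper is mounted at the origin on the work surface. World frame = base frame: x ahead of the robot, y to its left, z up, the work surface at z = 0. Lengths are in m, angles in rad, forces in N, time in s.
With the tool pointing down it reaches from about 0.375 to 0.925 m from the base axis. Payload 3.1 kg.
Tool frame: the origin (TCP) lies between the finger pads; the fingertips stand 19 mm ahead of it and the grasp point (between the pads) is the TCP; z points along the fingers, y is the line along which they close (so a half turn about z gives the same grasp; the last joint's range is limited). The gripper opens to 85 mm and grips with 20 to 120 N. Pads are 22 mm wide; open, the fingers measure 114 mm over their backs; the gripper's body (76 mm by 85 mm) begins 54 mm behind the grasp point. The pads swing forward as they close: fully open they stand 13 mm farther back than shut.
Start: joints at [-1.41, 0.383, 0.044, 1.598, -0.018, 1.161, -0.05], TCP at [0.166, 0.628, 0.25] pointing down, gripper open.
Joint ranges: [-2.61, 2.61], [-0.41, 2.15], [-1.48, 1.57], [0, 2.5], [-1.57, 4.71], [0.05, 1.97], [-2.85, 2.85]. Speed limits (rad/s): [2.79, 2.79, 3.14, 3.14, 3.14, 3.14, 3.14].

## Interface

Orientations are given as a unit quaternion [x, y, z, w].
In Python, from bench import move_ptp, movel, move_j, move_gripper, pause, inverse_kinematics, read_camera, camera_params, MotionError, sign_off, look_for, tip_of, read_time_s, read_qpos, read_joint_vel, read_effort, read_eef_pos, read_tcp_rot, read_ft_force, read_ft_torque, read_finger_gap, read_grasp_force gives the robot as it stands. Calls block until the motion is done:
- move_ptp(position, orientation): joint-space move of the TCP to a pose.
- movel(position, orientation=None, speed=0.15): straight line of the TCP; orientation=None keeps the orientation; speed is the mean speed in m/s.
- move_j(angles): joint-space move.
- move_gripper(opening, effort=None): finger opening in m; effort is the grip in N (None keeps the last); returns when the fingers have stopped.
- pause(seconds).
- inverse_kinematics(position, orientation): joint angles nearest the present ones, or None.
- read_camera(name): name is "scene" or "top" or "wrist"; returns the picture (480x640x3 uint8, red, green, blue); there is no depth.
- camera_params(name): a dict with "K" (3x3 intrinsics, pixels), "camera_from_world" (4x4, takes a point from world to camera coordinates). Camera axes: x right, y down, z forward; pixel columns grow to the right and rows downward; lengths in m; the calibration is good to about 2 mm. A picture is of the moment at which its call begins: read the wrist's pose just before it. camera_params takes no time and is no camera call; for the wrist camera it gives the pose at the moment of the call.
A pose or a line that the arm cannot do raises MotionError and nothing moves.
- sign_off(): hands the job in; it is judged then, once.
Trained networks look in the newest picture that a camera, given by its name, has taken for a name from the list of things; names that differ only in an ending like _2 or _b are one class to them, and where a whole thing is asked for, a point or a joint stands for the part that bears it (a point fixed in the world has none). Each returns a list of dicts, best first, with "confidence" (0 to 1); they miss things now and then, are a little off and sometimes report something else, mostly with a low value. They report only what shows in the picture. A call takes as long as a camera call.
- look_for(camera, name): "at" ([column, row] in pixels, amid what is visible of it).
- tip_of(camera, name): "at" ([column, row] in pixels: a listed point, or the origin of a listed thing).
Readings, each from a call of its own:
- read_time_s(): time.
- read_qpos(): joint angles.
- read_joint_vel(): joint speeds.
- read_effort(): joint torques, N m.
- read_eef_pos(): TCP position.
- read_tcp_rot(): TCP orientation.
- read_ft_force(): force on the tool from outside, world axes, zero at the start.
- read_ft_torque(): the same for the moment, N m.
- read_finger_gap(): finger opening in m.
- read_grasp_force(): force on a finger pad.
Only numpy, scipy, OpenCV 4.12 (cv2) and the standard library are available. Lean on these libraries where they do the work, as an engineer would, in place of code of your own. Each camera call takes 0.05 s, during which the arm holds its last target. There are 200 camera calls.

## Task

Make room for new stock in the disc rack: press down the ratchet release on top of the sliding jaw and, keeping it pressed, push the jaw away from the disc packs along its bar, all the way back to the stop block. Then let the release spring up again and move clear. Nothing is to be picked up, and the disc packs and the other goods on the counter stay where they are.

Things in the scene. Friction and masses are not known exactly. Their poses are not given: they have to be found in the camera images.
- rack: Fixed steel rack, 405 mm long (y), 110 wide. Origin: on the counter under the rack's middle; y along the bar, z up. Two guide rods (x = +-35 mm, top 40 high); between them a bar (top 24 high) with ratchet teeth underneath. End plate 115 high at y = +189 mm; disc packs stand on edge between it and the jaw. Stop block 48 high, 100 wide, at the other end, its near face at y = -149.
- jaw (a joint): How far the jaw is back (towards rack -y, away from the packs), m: 0 = foremost; 0.150 = fully back at the stop block, a hard end. Starts lie between about 0 and 0.06. The ratchet blocks it from going back (after 0 to 7 mm of play) unless the release is held down; towards the packs it clicks freely over teeth 7.5 mm apart. Sliding friction about 2 N; mass 0.45 kg.
- release (a joint): How far the release pad on the jaw is pressed straight down, m: 0 = up (ratchet engaged), 0.008 = fully down, a hard stop. The ratchet is free beyond about 0.004; hold 0.006 or more while pushing. Spring: about 3 N at first, 6.5 N fully down; it springs up when let go.
- release_pad (a point): Centre of the top face of the release pad, a flat ribbed steel plate 50 mm across the rack by 42 mm along the bar (y), 105 mm above the counter when up; it rides on the jaw. On the packs' side (+y) it is open: the jaw's face plate, 90 mm wide, front face 31 mm from this point, is only 95 mm high. On the other side (-y) rises the push post.
- jaw_post (a point): Centre of the exposed upright face, looking at the packs (+y), of the jaw's push post: a black block 70 mm wide across the rack, 12 thick, top 130 mm above the counter. This point is 118 mm above the counter and 23 mm from the pad's centre towards rack -y. A finger that holds the pad down can push this face towards -y to slide the jaw back.
- pack0_center (a point): Centre of a loose pack of cutting discs standing on edge on the guide rods, next to the end plate: a dark cylinder 100 mm in diameter, 34 mm thick, axis along the bar, top 127 mm above the counter. To be left alone.
- pack1_center (a point): Centre of a loose pack of cutting discs standing on edge on the guide rods, the middle one: a dark cylinder 100 mm in diameter, 34 mm thick, axis along the bar, top 127 mm above the counter. To be left alone.
- pack2_center (a point): Centre of a loose pack of cutting discs standing on edge on the guide rods, the one next to the jaw: a dark cylinder 100 mm in diameter, 34 mm thick, axis along the bar, top 127 mm above the counter. To be left alone.
- tub_center (a point): Centre of a loose grey tub with a white lid, 96 mm in diameter, 86 mm high, standing on the counter beside the rack. To be left alone.
- can_center (a point): Centre of a loose spray can, 60 mm in diameter, 160 mm high, standing on the counter beside the rack. To be left alone.
- stack_center (a point): Centre of a loose stack of cutting discs lying flat on the counter beside the rack, 110 mm in diameter, 32 mm high. To be left alone.

How it is judged:
On the way, in this order (a step that is already met when the one before it is completed fails the run):
1. the release is pressed while the jaw is still in the front half of its travel (value of joint release above 0.004 m and value of joint jaw below 0.075 m and contact force between the fingers and release above 0.5 N), for 0.05 s.
2. the jaw is back at the stop block (value of joint jaw above 0.144 m), for 0.05 s.
At the end, for the whole second after the job is handed in: The jaw stands within 6 mm of its rearmost position (joint jaw above 0.144) and at rest, the release has sprung up (below 3.5 mm), and the three disc packs, the tub, the can and the flat stack are within 20 mm of where they stood (value of joint jaw above 0.144 m and value of joint release below 0.0035 m and velocity of joint jaw between -0.005 and 0.005 m/s and distance of each of pack0_center, pack1_center, pack2_center, tub_center, can_center, stack_center from where it was at the start of the episode below 0.02 m); the robot touches nothing.
It fails at once if a disc pack was lifted, carried or shoved more than 20 mm (distance of any of pack0_center, pack1_center, pack2_center from where it was at the start of the episode above 0.02 m).
It fails at once if the tub, the can or the flat stack was lifted, carried or shoved more than 20 mm (distance of any of tub_center, can_center, stack_center from where it was at the start of the episode above 0.02 m).
It also fails if it takes over 37 s, if anything falls off the work surface, if the arm or the gripper's body presses on something with over 40 N, if the wrist force passes 120 N, or if a joint passes its speed limit or range.

## Working session

There is one attempt and no reset: what is moved stays moved. The work goes in short steps, each a Python script; the robot and the scene stay as the last script left them, time stands still between calls to the robot, and variables do not carry over. Pictures are saved under pics/ and viewed, at most 10 in all, crops included, and the job is handed in when it is done.

```bash
mkdir -p pics; python3 - <<'E'
from bench import *
import cv2,numpy as np
for c in ("scene","top"):
    im=read_camera(c); cv2.imwrite(f"pics/{c}0.png",im[:,:,::-1])
    P=camera_params(c); print(c,np.round(P["K"],1).tolist(),np.round(P["camera_from_world"],4).tolist())
    for n in ["rack","release_pad","jaw_post","pack0_center","pack1_center","pack2_center","tub_center","can_center","stack_center"]:
        r=tip_of(c,n); print(n,[(np.round(d["at"],1).tolist(),round(d["confidence"],2)) for d in r[:3]])
print(read_time_s(),read_tcp_rot(),read_ft_force())
E
```

```text
scene [[493.4, 0.0, 323.0], [0.0, 493.4, 239.2], [0.0, 0.0, 1.0]] [[-0.0297, 0.9995, 0.0092, -0.0339], [0.6965, 0.0273, -0.717, -0.317], [-0.7169, -0.0149, -0.697, 1.158], [0.0, 0.0, 0.0, 1.0]]
rack [([278.8, 273.8], 0.68), ([340.8, 330.8], 0.17)]
release_pad [([290.5, 232.3], 0.73), ([389.5, 251.8], 0.59)]
jaw_post [([274.7, 220.8], 0.94)]
pack0_center [([386.5, 252.7], 0.77)]
pack1_center [([361.4, 247.4], 0.75)]
pack2_center [([293.9, 230.0], 0.58)]
tub_center []
can_center [([340.7, 330.3], 0.71)]
stack_center [([334.3, 212.7], 0.93)]
top [[557.8, 0.0, 321.6], [0.0, 557.8, 241.6], [0.0, 0.0, 1.0]] [[0.0124, -0.9995, 0.0282, 0.0313], [-0.9921, -0.0159, -0.1247, 0.6043], [0.1251, -0.0265, -0.9918, 0.7159], [0.0, 0.0, 0.0, 1.0]]
rack [([361.3, 291.7], 0.84)]
release_pad [([363.8, 294.3], 0.68), ([354.7, 288.8], 0.59)]
jaw_post [([373.0, 291.3], 0.87)]
pack0_center []
pack1_center []
pack2_center [([294.8, 281.8], 0.82)]
tub_center []
can_center [([293.6, 168.9], 0.86)]
stack_center [([301.7, 395.6], 0.8), ([293.2, 169.4], 0.48)]
1.0 [ 1.28990794e-01  9.91645791e-01  3.48754856e-06 -3.34720232e-05] [-0.14604402 -0.47691472  0.4703098 ]
```

View pics/scene0.png

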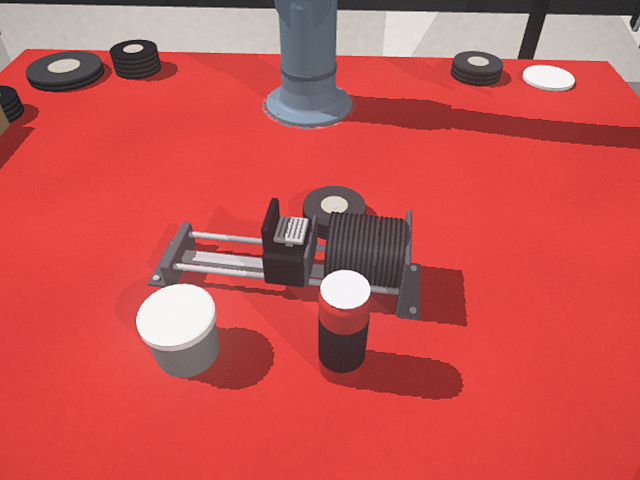

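View pics/top0.png

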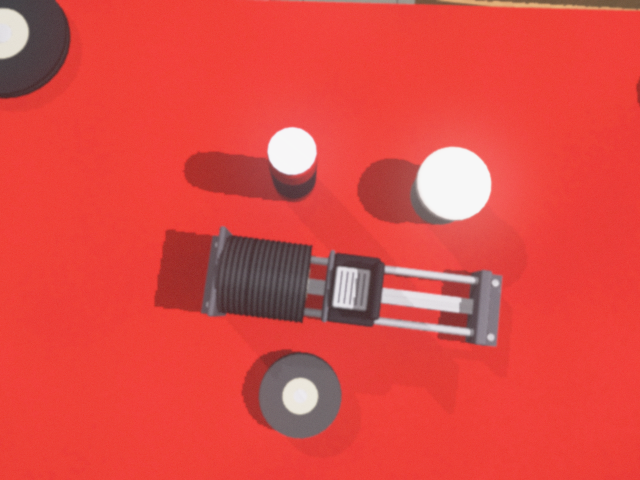

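Top view: rack runs from the end plate at about (213,275) to the stop block at about (486,308), with the pad near (350,288) and the post near (377,290). The tub and can stand on the far side, the flat stack on the near side. I'll enlarge the rack for precise edges.

```bash
python3 - <<'E'
import cv2
im=cv2.imread("pics/top0.png")[225:355,310:510]
cv2.imwrite("pics/topc.png",cv2.resize(im,None,fx=4,fy=4,interpolation=cv2.INTER_CUBIC))
im=cv2.imread("pics/scene0.png")[185:305,140:340]
cv2.imwrite("pics/scenec.png",cv2.resize(im,None,fx=4,fy=4,interpolation=cv2.INTER_CUBIC))
E
```

```text
(no output)
```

View pics/topc.png

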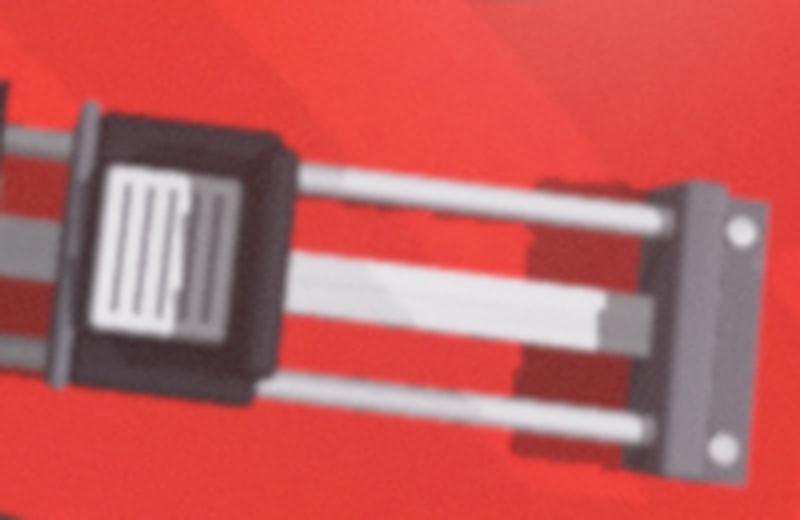

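View pics/scenec.png

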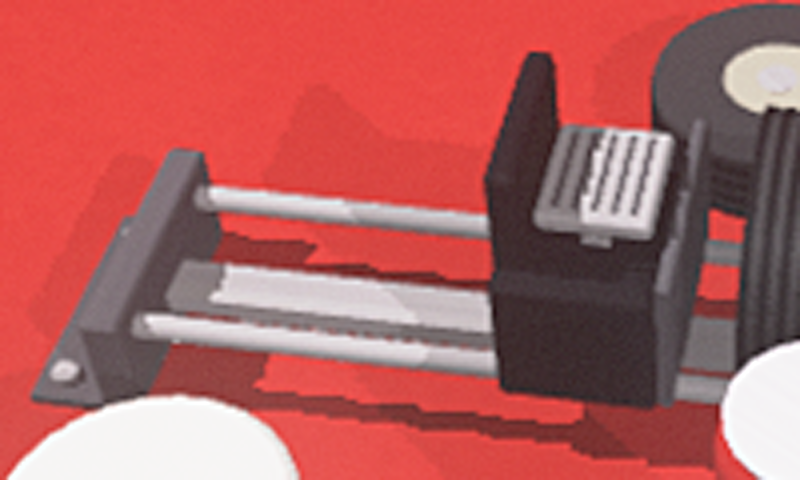

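The crops show the pad clearly: its corners in the top crop are (107,165), (243,180), (222,342) and (88,330). The stop block's near top edge runs (690,182)–(663,475), and in the scene crop the pad corners are (570,127), (672,130), (645,238) and (535,218). I'll fit the rack pose and jaw position to these points.

```bash
cat > fit.py <<'E'
from bench import *
import numpy as np
from scipy.optimize import least_squares
C={c:camera_params(c) for c in("top","scene")}
def proj(c,p):
    q=C[c]["camera_from_world"]@np.append(p,1); q=C[c]["K"]@q[:3]; return q[:2]/q[2]
off={"top":(310,225),"scene":(140,185)}
# (cam, crop px, rack x, rack y (rel pad if flag), z, flag)
O=[("top",(107,165),.025,.021,.105,1),("top",(243,180),.025,-.021,.105,1),("top",(222,342),-.025,-.021,.105,1),("top",(88,330),-.025,.021,.105,1),
("top",(690,182),.05,-.149,.048,0),("top",(663,475),-.05,-.149,.048,0),
("scene",(570,127),-.025,-.021,.105,1),("scene",(672,130),-.025,.021,.105,1),("scene",(645,230),.025,.021,.105,1),("scene",(535,218),.025,-.021,.105,1),
("scene",(203,152),-.05,-.149,.048,0),("scene",(130,332),.05,-.149,.048,0)]
def W(v,x,y,z):
    c,s=np.cos(v[2]),np.sin(v[2]); return np.array([v[0]+c*x-s*y,v[1]+s*x+c*y,z])
def res(v):
    return np.concatenate([proj(c,W(v,x,y+(v[3] if f else 0),z))-((np.array(p)+.5)/4-.5+off[c]) for c,p,x,y,z,f in O])
r=least_squares(res,[.5,0,0,0]); v=r.x
if __name__=="__main__":
    print(v,np.round(r.fun.reshape(-1,2),1).tolist()); print("pad",W(v,0,v[3],.105),"yaw deg",np.degrees(v[2]))
    print("pad final if jaw stop:",W(v,0,v[3]-.15,.1))
    for c in C:
        print(c,"post",proj(c,W(v,0,v[3]-.023,.118)),"pad",proj(c,W(v,0,v[3],.105)),"rack",proj(c,W(v,0,0,0)),"endplate top",proj(c,W(v,.05,.189,.115)),proj(c,W(v,-.05,.189,.115)))
E
python3 fit.py
```

```text
[ 0.53660535 -0.01994144 -0.10997662  0.02473724] [[0.4, -0.6], [0.5, -0.1], [1.1, 0.3], [0.3, -1.0], [-0.7, -1.7], [-0.5, 0.5], [-1.4, -1.9], [1.6, 0.3], [2.5, -0.8], [0.1, -1.0], [1.5, -1.0], [-2.8, -0.4]]
pad [0.53932038 0.00464635 0.105     ] yaw deg -6.3011962510437245
pad final if jaw stop: [ 0.52285712 -0.14444745  0.1       ]
top post [371.42416584 289.65967343] pad [351.45671494 287.74520991] rack [362.83653965 293.11642883] endplate top [222.02952132 229.37899302] [209.80795758 312.23158668]
scene post [275.23210802 219.05313718] pad [291.71660118 227.52445137] rack [278.53432409 275.047044  ] endplate top [408.93899196 260.61604949] [410.01074014 210.66626469]
```

```bash
cat >> fit.py <<'E'
def quat(k):
    a=(k*np.pi/2+v[2])/2; return [np.cos(a),np.sin(a),0,0]
E
python3 - <<'E'
from fit import *
P=W(v,0,v[3]-.003,.20)
best=None
for k in(1,-1):
    q=inverse_kinematics(P,quat(k)); print(k,None if q is None else np.round(q,2))
    if q is not None and (best is None or abs(q[6])<best[1]): best=(k,abs(q[6]))
k=best[0]; open("k","w").write(str(k))
for y,z in((0,.115),(-.16,.115),(-.16,.25)):
    q=inverse_kinematics(W(v,0,v[3]+y,z),quat(k)); print(None if q is None else np.round(q,2))
move_gripper(0.0)
move_ptp(P+[0,0,.05],quat(k)); print(read_time_s())
movel(P-[0,0,.03],speed=.1)
print(read_time_s(),read_eef_pos(),read_ft_force(),read_finger_gap())
a=read_camera("top")[200:350,270:470]; b=read_camera("scene")[120:270,200:400]
import cv2
cv2.imwrite("pics/c1.png",cv2.resize(np.hstack([a,b])[:,:,::-1],None,fx=2,fy=2))
E
```

```text
1 [-0.81  0.3   0.85  1.95 -0.27  1.01  0.05]
-1 [ 0.92  0.53 -1.24  1.87  0.55  1.14  2.51]
[-0.77  0.46  0.82  2.   -0.44  0.87  0.18]
[-0.48  0.47  0.83  1.99 -0.45  0.87  0.49]
[-0.84  0.45  1.32  1.89 -0.47  1.17  0.54]
4.35
5.3 [0.53962972 0.00151399 0.17059361] [-0.45614946  0.12514855  1.04697903] -0.0004588251014146644
```

View pics/c1.png

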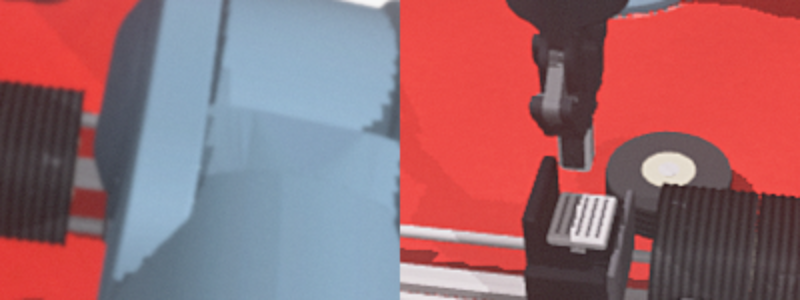

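The closed fingers hang over the pad, clear of both post and face plate (tips about (577,168) in the right-hand half). I'll descend and press by feel.

```bash
python3 - <<'E'
from fit import *
P=W(v,0,v[3]-.003,.131)
movel(P,speed=.06); pause(.15)
f0=read_ft_force(); print(read_time_s(),f0)
z=.131
while z>.108:
    z-=.0015; movel([P[0],P[1],z],speed=.03); pause(.05)
    f=read_ft_force()-f0; print(round(z,4),read_eef_pos().round(4),f.round(2))
    if f[2]>8.5 or np.hypot(f[0],f[1])>10: break
print(read_time_s())
np.save("f0.npy",f0)
E
```

```text
6.35 [ 0.57892126 -0.39202279  0.55860118]
0.1295 [0.539  0.0017 0.1296] [ 0.22 -0.44 -1.28]
0.128 [0.5389 0.0017 0.1279] [-0.79  0.52 -0.08]
0.1265 [0.5389 0.0016 0.1264] [-0.87  1.16 -1.58]
0.125 [0.5389 0.0017 0.1249] [-1.2   0.3  -0.12]
0.1235 [0.5394 0.0016 0.1238] [0.16 0.83 1.87]
0.122 [0.5393 0.0016 0.1222] [-0.76  0.1   2.69]
0.1205 [0.5393 0.0016 0.1207] [-0.36 -0.81  3.14]
0.119 [0.5393 0.0016 0.1192] [0.18 0.23 4.02]
0.1175 [0.5393 0.0016 0.1177] [0.2  0.24 4.08]
0.116 [0.5393 0.0016 0.1163] [-0.14  0.3   5.69]
0.1145 [0.5394 0.0015 0.116 ] [-3.64  0.08 13.24]
9.65
```

Contact came at TCP z ≈ 0.124 and the hard stop at 0.116, so the release is fully down. Now I push back along the bar.

```bash
python3 - <<'E'
from fit import *
f0=np.load("f0.npy"); u=np.array([np.sin(v[2]),-np.cos(v[2])])
u=W(v,0,-1,0)[:2]-W(v,0,0,0)[:2]; n=np.array([u[1],-u[0]])
S=W(v,0,v[3]-.003,.1157)
d=0; hits=0
while d<.175:
    d+=.02 if d<.11 else .003
    t=S.copy(); t[:2]+=u*d; movel(t,speed=.08 if d<.12 else .03)
    p=read_eef_pos(); f=read_ft_force()-f0
    print(round(d,3),"act",round(float((p-S)[:2]@u),4),"z",p[2].round(4),"fu",(f[:2]@u).round(1),"fn",(f[:2]@n).round(1),"fz",f[2].round(1),read_time_s())
    if f[2]<3 or f[2]>30: print("fz!");break
    if -f[:2]@u>18: break
import cv2
cv2.imwrite("pics/c2.png",cv2.resize(read_camera("scene")[160:310,130:330,::-1],None,fx=3,fy=3))
E
```

```text
0.02 act 0.0209 z 0.1161 fu 0.5 fn -0.3 fz 5.7 10.05
0.04 act 0.041 z 0.1162 fu 0.5 fn 0.6 fz 5.8 10.45
0.06 act 0.0611 z 0.1161 fu 2.5 fn 0.7 fz 5.8 10.85
0.08 act 0.0811 z 0.1161 fu 0.9 fn -0.0 fz 5.5 11.25
0.1 act 0.1011 z 0.1162 fu -0.3 fn 1.7 fz 5.9 11.65
0.12 act 0.1193 z 0.1161 fu -1.4 fn 0.7 fz 6.0 12.4667
0.123 act 0.1223 z 0.1161 fu -0.3 fn 1.7 fz 6.5 12.7167
0.126 act 0.1252 z 0.1161 fu -2.2 fn 0.5 fz 6.5 12.9667
0.129 act 0.1282 z 0.1161 fu -0.5 fn 1.8 fz 7.0 13.2167
0.132 act 0.1312 z 0.1161 fu -1.3 fn 0.8 fz 6.7 13.4667
0.135 act 0.1342 z 0.1161 fu -2.3 fn -0.1 fz 7.0 13.7167
0.138 act 0.1366 z 0.1161 fu -2.8 fn 1.0 fz 6.9 13.9667
0.141 act 0.1384 z 0.1161 fu -3.8 fn 1.9 fz 8.3 14.2167
0.144 act 0.141 z 0.1161 fu -4.9 fn 0.3 fz 6.0 14.4667
0.147 act 0.1441 z 0.1161 fu -4.5 fn 0.8 fz 7.0 14.7167
0.15 act 0.1458 z 0.116 fu -6.4 fn 0.7 fz 7.2 14.9667
0.153 act 0.1459 z 0.1161 fu -10.3 fn 2.7 fz 9.6 15.2167
0.156 act 0.146 z 0.1161 fu -15.5 fn 2.4 fz 12.0 15.4667
0.159 act 0.146 z 0.1161 fu -20.0 fn 4.9 fz 14.6 15.7167
```

View pics/c2.png

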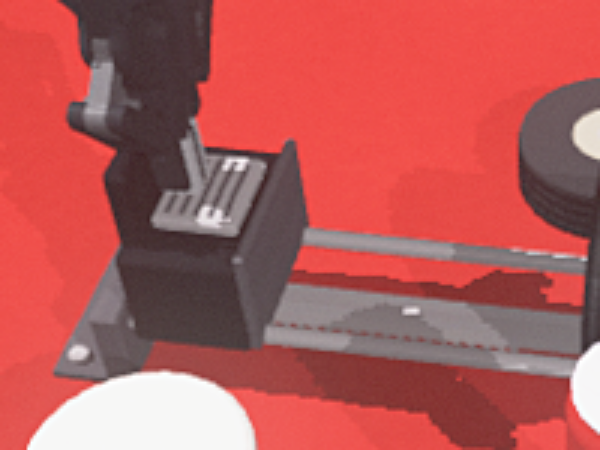

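The jaw is hard against the stop block: motion stalled at 0.146 with a 20 N push, and the picture agrees. I'll lift while still pushing lightly, so pad friction doesn't drag the jaw forward, then back off and move up.

```bash
python3 - <<'E'
from fit import *
f0=np.load("f0.npy"); u=W(v,0,-1,0)[:2]-W(v,0,0,0)[:2]; S=W(v,0,v[3]-.003,0)
def go(d,z,s):
    t=S.copy(); t[:2]+=u*d; t[2]=z; movel(t,speed=s); print(d,z,(read_ft_force()-f0).round(1),read_eef_pos().round(4),read_time_s())
go(.151,.1157,.03)
go(.151,.131,.03)
go(.140,.133,.03)
go(.140,.26,.12)
move_ptp([.40,.12,.33],read_tcp_rot()) if inverse_kinematics([.40,.12,.33],read_tcp_rot()) is not None else print("noik")
pause(.3)
a=read_camera("scene"); r=[(n,c,tip_of(c,n)[:1]) for c in("scene",) for n in("release_pad","jaw_post")]; print(r)
for dd in(.135,.1408,.15): print(dd,proj("scene",W(v,0,v[3]-dd,.105)))
import cv2
b=read_camera("top")
cv2.imwrite("pics/c3.png",np.vstack([cv2.resize(x[150:390,120:520,::-1],None,fx=1.2,fy=1.2) for x in(a,b)]))
print(read_time_s(),read_ft_force())
E
```

```text
0.151 0.1157 [0.7 7.4 7.7] [ 0.5237 -0.1434  0.1161] 16.1833
0.151 0.131 [-0.   5.6 -0.3] [ 0.5216 -0.1433  0.1293] 16.8417
0.14 0.133 [-0.6 -0.2 -0.2] [ 0.5234 -0.1379  0.133 ] 17.3667
0.14 0.26 [-0.3  0.5 -0.8] [ 0.523  -0.1372  0.2591] 18.575
[('release_pad', 'scene', [{'at': [198.7, 219.2], 'confidence': 0.61}]), ('jaw_post', 'scene', [{'at': [183.8, 207.7], 'confidence': 0.62}])]
0.135 [199.47538244 218.02352385]
0.1408 [195.58580499 217.62289391]
0.15 [189.428286   216.98866398]
20.2083 [-0.18894694  0.71893198 -1.35479477]
```

View pics/c3.png

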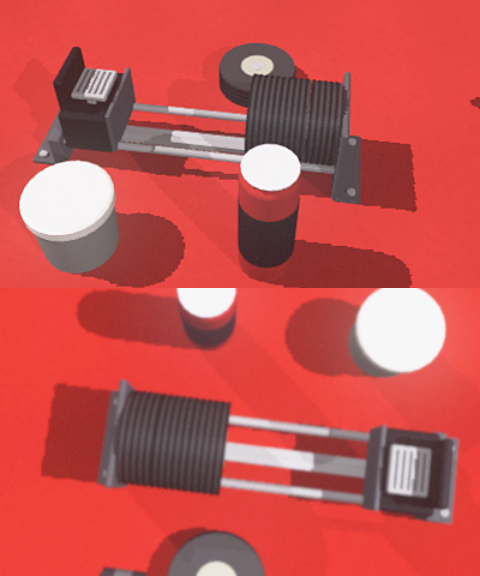

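The jaw sits against the stop block, the release is up, and the goods are unmoved. The measured pad travel of about 0.136 m agrees with the finger travel. Handing in.

```bash
python3 -c "
from bench import *
print(sign_off())"
```

```text
the job is handed in; nothing more can be done
None
```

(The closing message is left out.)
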